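# Press a sample vial home in the photometer well and hold it for the reading

## Robot

A 7-joint arm with a two-finger parallel gripper is mounted at the origin on a cart in front of the work surface, level with it; the furniture and walls round the work are solid. World frame = base frame: x ahead of the robot, y to its left, z up, the work surface at z = 0. Lengths are in m, angles in rad, forces in N, time in s.
With the tool pointing down it reaches from about 0.425 to 0.925 m from the base axis. Payload 6.8 kg.
Tool frame: the origin (TCP) lies at the very end of the fingers, on their centre line; the grasp point (between the pads) lies 19 mm behind it; z points along the fingers, y is the line along which they close (so a half turn about z gives the same grasp; the last joint's range is limited). The gripper opens to 85 mm and grips with 20 to 120 N. Pads are 22 mm wide; open, the fingers measure 114 mm over their backs; the gripper's body (76 mm by 85 mm) begins 54 mm behind the grasp point. The pads swing forward as they close: fully open they stand 13 mm farther back than shut.
Start: joints at [-1.239, 0.477, 0.022, 1.555, -0.011, 1.109, -0.083], TCP at [0.287, 0.611, 0.231] pointing down, gripper open.
Joint ranges: [-2.96, 2.96], [-0.34, 2.1], [-1.41, 1.46], [0.24, 2.44], [-1.37, 4.51], [0.17, 1.92], [-2.96, 2.96]. Speed limits (rad/s): [2.39, 2.39, 3.14, 3.14, 3.14, 3.14, 3.14].

## Interface

Orientations are given as a unit quaternion [w, x, y, z].
In Python, from station import bot gives the robot as it stands. The module is installed in compiled form; this text tells all that it offers.
- The arm moves only by the shell command python3 -m jog 'ROWS' [OPENING] [FORCE]. ROWS is JSON, a list of rows, each a list of 4 numbers: the shift along the tool's x, y, z in cm, then the turn about the tool's z in rad. In form: [[x, y, z, spin], ...]. A call has 1 to 20 rows; each row is the pose to reach, as a shift and turn from the pose commanded when the call began, along the tool's axes at that moment; what a row does not reach only later rows make up. A row lasts 1/12 s, in which the tool goes at most 41.7 mm and 7.16 degrees, less where a joint would pass 70% of its speed; a pose out of reach is approached as far as the arm can. A call with a gripper value outside its range is refused whole. OPENING is the closure, from -1 (fully open) to 1 (shut), set as the call begins (- or left out, the last holds). The fingers move at their own pace and stop on an object; FORCE is the grip in N (left out, the last holds). Time passes only in rows, so rows that repeat a pose let the fingers close. It gives the time, the measured TCP pose, the force, the opening and the grip force at its end, in the units of the state.
- bot.get_obs(): the state, without advancing time (a new reading comes with each control period).
- bot.read_camera(name): name is "side" or "top" or "wrist"; returns a dict with "pixels" (480x640x3 uint8, red, green, blue), "depth" (480x640 float32, m along the optical axis (not along the pixel's ray), 0 where there is no reading), "fovy" (degrees; the focal length in pixels is half the picture's height over the tangent of half this angle, whatever the lens; pixels are square), "cx", "cy" (the principal point, pixels), "pose" (4x4, takes a point from camera to world coordinates). Camera axes: x right, y down, z forward; pixel columns grow to the right and rows downward; lengths in m; the calibration is good to about 2 mm. The wrist camera is an equidistant fisheye: a pixel r from the principal point sees the ray r / f radians off the axis. A picture is of the moment at which its call begins.
- bot.hand_in(): hands the job in; it is judged then, once.
The state is a dict: "t": time; "q": joint angles; "joint_vel": joint speeds; "joint_torque": joint torques, N m; "eef_pos": TCP position; "tool_rot": TCP orientation; "contact_force": force on the tool from outside, world axes, zero at the start; "torque": the same for the moment, N m; "gripper_width": opening from 0.0 (shut) to 1.0 (fully open); "grasp_force": force on a finger pad.
Only numpy, scipy, OpenCV 4.12 (cv2) and the standard library are available. Lean on these libraries where they do the work, as an engineer would, in place of code of your own. Each camera call takes 0.05 s, during which the arm holds its last target. There are 200 camera calls.

## Task

Take the sample vial that stands by itself on the bench (leave the two in the rack and the other things alone), put it upright into the well of the photometer and press it gently down against the sprung ejector pin until its base is hard on the seat of the well. The pin would push it up again, so hold it pressed home: the program finishes while the gripper still holds the vial down.

Things in the scene. Friction and masses are not known exactly. Their poses are not given: they have to be found in the camera images.
- vial: The vial to read: a capped round glass sample vial standing by itself on the bench, outside the rack; 20 mm across, 54 mm tall, about 18 g, the screw cap (18 mm across) forms its top 11 mm. Origin at the centre of its underside, z up along its axis.
- reader: The photometer: a low white housing fixed to the bench, 100 mm (its x) by 170 mm (its y) by 40 mm high, with a grey block standing up to 55 mm near its +y end, 56 mm by 58 mm, which has the round well in its top, open upward, and a flat display and keys towards its -y end. Origin at the centre of its underside; it stands level, turned about z only.
- well_mouth (a point): Centre of the well's mouth, in the grey block's top face, 55 mm above the bench. The round well is vertical, 23 mm across with a 2 mm chamfer at the mouth, and 26 mm deep.
- well_seat (a point): Centre of the well's flat floor, the hard stop for the vial's base: 26 mm below the mouth, 29 mm above the bench. A vial pressed home has its origin at this point and stands 28 mm out of the block. Glass and seat are rigid: the push rises steeply once home, and more than 45 N is rough.
- ejector (a joint): Travel in m of the sprung steel ejector pin, 10 mm across, in the middle of the well's floor: 0 at rest, its top 12 mm above the seat; grows as it is pressed down, about 0.012 when the vial is home. It pushes up with about 3 N at rest and 8 N when the vial is home; the vial's own weight does not press it, and there is no catch: it lifts the vial when let go.
- rack: White vial rack fixed to the bench, 40 mm (its x) by 140 mm (its y) by 30 mm high, with four holes in a row 34 mm apart; two hold vials, two are empty. They have no spring. Origin at the centre of its underside. To be left alone.
- rack_vial_a: A vial of the same kind, in the hole at the -y end of the rack; to be left alone. Origin at the centre of its underside.
- rack_vial_b: A vial of the same kind, in the third hole of the rack from its -y end; to be left alone. Origin at the centre of its underside.
- flask: A loose conical flask, 50 mm across, 76 mm tall, standing on the bench behind the work; to be left alone. Origin at the centre of its underside.
- beaker_50: A loose small glass beaker, 45 mm across, 58 mm tall, standing on the bench behind the work; to be left alone. Origin at the centre of its underside.
Not all that is in view belongs to the job. Leave any red look-alike of the vial alone.

How it is judged:
By the outcome, as a careful person would: the job done as asked, in the order asked, and still so for the second after the job is handed in, while the arm keeps its last pose, push and grip.
It also fails if it takes over 35 s, if anything falls off the work surface, if the arm or the gripper's body presses on something with over 40 N, if the wrist force passes 120 N, or if a joint passes its speed limit or range.

## Working session

There is one attempt and no reset: what is moved stays moved. The work goes in short steps, Python scripts to look and compute and a shell command to move; the robot and the scene stay as the last step left them, time stands still between calls to the robot, and variables do not carry over. Pictures are saved under pics/ and viewed, at most 11 in all, crops included, and the job is handed in when it is done.

```bash
mkdir -p pics
cat > h.py <<'E'
import numpy as np, cv2, pickle
from station import bot
def snap(n,f):
    c=bot.read_camera(n); pickle.dump(c,open(f'pics/{f}.pkl','wb'))
    cv2.imwrite(f'pics/{f}.png',c['pixels'][:,:,::-1]); return c
def load(f): return pickle.load(open(f'pics/{f}.pkl','rb'))
def ray(c,u,v):
    f=240/np.tan(np.radians(c['fovy'])/2); P=np.array(c['pose'])
    d=np.array([(u-c['cx'])/f,(v-c['cy'])/f,1.]); return P[:3,3],P[:3,:3]@d
def at_z(c,u,v,z):
    o,d=ray(c,u,v); return o+d*(z-o[2])/d[2]
def at_d(c,u,v):
    o,d=ray(c,u,v); return o+d*c['depth'][int(v),int(u)]
E
python3 - <<'E'
from h import *
for n in('top','side'): 
    c=snap(n,n+'0'); print(n,c['fovy'],c['cx'],c['cy'],np.round(c['pose'],3).tolist())
o=bot.get_obs(); print(o)
E
```

```text
top 42.44805692576561 311.8125455817505 248.43767033919949 [[0.016, -0.998, 0.066, 0.45], [-0.999, -0.018, -0.028, 0.148], [0.029, -0.066, -0.997, 1.286], [0.0, 0.0, 0.0, 1.0]]
side 45.897413968187976 320.5287923132035 232.65786187352495 [[-1.0, 0.005, 0.021, 0.49], [-0.014, 0.612, -0.791, 0.929], [-0.017, -0.791, -0.612, 0.686], [0.0, 0.0, 0.0, 1.0]]
{'t': 0.1, 'q': array([-1.2390549 ,  0.47772178,  0.02233979,  1.55632318, -0.01150107,
        1.10926163, -0.08310677]), 'joint_vel': array([ 0.00040367, -0.00174995,  0.00057378, -0.00277382,  0.00042433,
        0.00210363,  0.00050251]), 'joint_torque': array([ 4.85591634e-03, -5.97762287e+01,  1.61379173e+00, -2.81955832e+01,
        1.28332298e-02,  5.05184420e-03, -3.50883158e-05]), 'eef_pos': array([0.28720223, 0.61029111, 0.23043237]), 'tool_rot': array([-1.17704285e-04,  2.18144557e-01,  9.75916146e-01, -7.84129522e-04]), 'contact_force': array([ 0.51395208, -0.21393293,  0.02143213]), 'torque': array([1.05937922e-05, 5.60402012e-02, 1.68980284e-03]), 'grasp_force': 0.0, 'gripper_width': 0.9995926637223358}
```

View pics/top0.png

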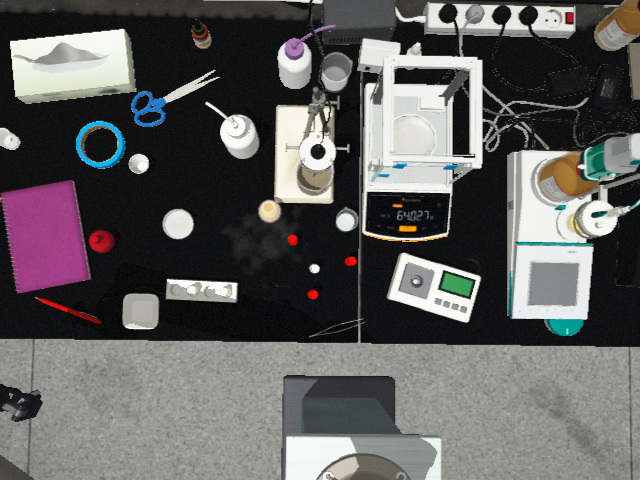

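View pics/side0.png

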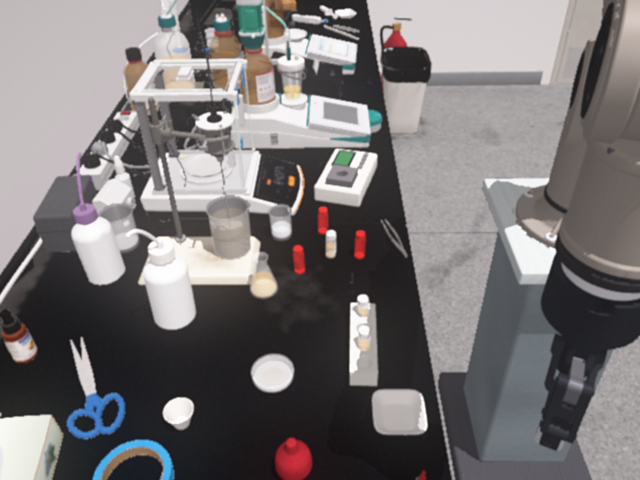

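The white-capped vial is at top (314,268) and side (331,243). The red look-alikes are at top (292,240), (350,261) and (313,294), and the two rack vials are near (193,290) and (220,291). The photometer's well is at about (416,281). The one that fits is the white vial, because it stands alone outside the rack and isn't red. I'll confirm that in an enlarged crop.

Run:
```python
from h import *
t=load('top0'); s=load('side0')
a=cv2.resize(t['pixels'][230:330,280:490],None,fx=3.8,fy=3.8,interpolation=cv2.INTER_CUBIC)
b=cv2.resize(s['pixels'][140:280,280:400],None,fx=3,fy=3,interpolation=cv2.INTER_CUBIC)
cv2.imwrite('pics/c1.png',a[:,:,::-1])
for n,(u,v) in dict(vial=(314.5,268.5),r1=(292.5,240),r2=(350,261.5),r3=(313,294.5)).items():
    print(n,at_z(t,u,v,.054).round(4), at_d(t,u,v).round(4))
print('well',at_z(t,416,281,.055).round(4),at_d(t,416,290).round(4))
for u,v in((331,233),):print('side vial',at_z(s,u,v,.054).round(4),at_d(s,u,v).round(4))
```

```text
vial [0.4919 0.1074 0.054 ] [0.4919 0.1074 0.0541]
r1 [0.5481 0.1523 0.054 ] [0.5482 0.1523 0.0529]
r2 [0.5071 0.0366 0.054 ] [0.5071 0.0366 0.0544]
r3 [0.4401 0.1095 0.054 ] [0.4401 0.1095 0.0524]
well [ 0.4703 -0.0961  0.055 ] [ 0.4524 -0.0969  0.0514]
side vial [0.4928 0.1137 0.054 ] [0.4928 0.1132 0.0536]
```

View pics/c1.png

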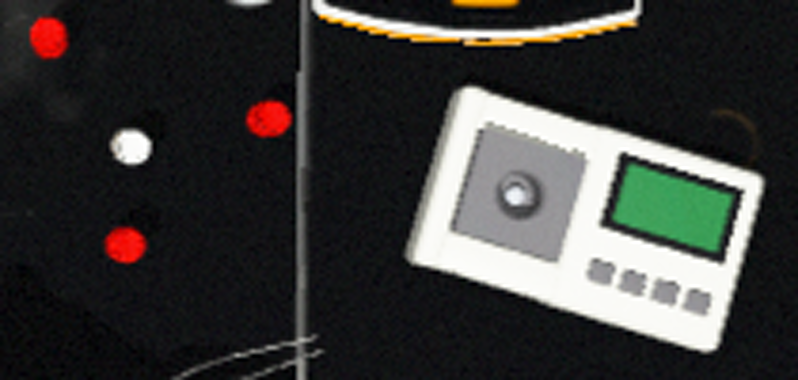

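Confirmed in the crop: the white vial is at (131,147) and the three red look-alikes surround it. The well, with its pin, is at (519,194), which is full-image (416.6,281.0). The tool's present closing line (about 65°) passes between the decoys. I'll move above the vial.

```bash
python3 -m jog '[[-4,-3.7,0,0],[-8,-7.4,0,0],[-11,-10,0,0],[-14,-13,0,0],[-17,-16,0,0],[-20,-18.4,0,0],[-23,-21.2,0,0],[-26,-24,0,0],[-29,-26.7,0,0],[-32,-29.4,0,0],[-35,-32,0,0],[-38,-35,0,0],[-40,-36.8,2,0],[-40,-36.8,5,0],[-40,-36.8,7,0],[-40,-36.8,7,0],[-40,-36.8,7,0],[-40,-36.8,7,0],[-40,-36.8,7,0],[-40,-36.8,7,0]]' -0.3 80
python3 - <<'E'
from h import *
c=snap('wrist','w1'); o=bot.get_obs(); print(o['eef_pos'],o['tool_rot'],o['gripper_width'],c['fovy'],c['cx'],c['cy'],np.round(c['pose'],3).tolist())
E
```

```text
t: 1.77
eef_pos: [0.4934, 0.1084, 0.1626]
tool_rot: [0.001, 0.218, 0.976, 0.001]
contact_force: [-0.6, 0.3, 0.5]
gripper_width: 0.653
grasp_force: 0.0
[0.49327229 0.10824096 0.16246165] [8.63778133e-04 2.17663367e-01 9.76023261e-01 7.11875349e-04] 0.6448801013256388 65.70646984690485 318.79696900319476 231.28133871214268 [[0.425, 0.864, 0.268, 0.425], [0.905, -0.407, -0.125, 0.14], [0.001, 0.296, -0.955, 0.305], [0.0, 0.0, 0.0, 1.0]]
```

View pics/w1.png

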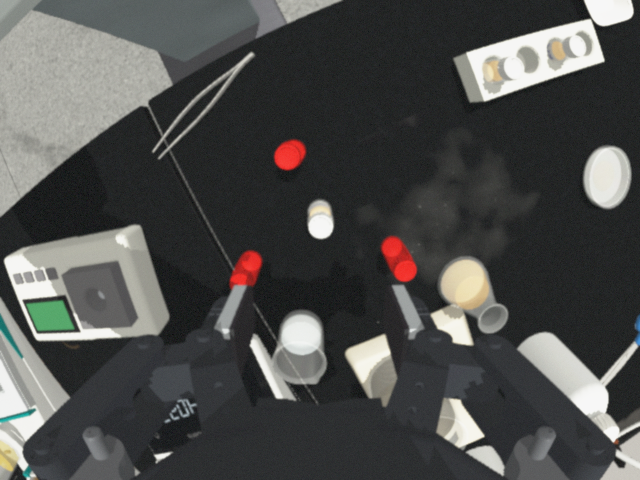

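In the wrist view the vial cap is at (320.5,228), on the fingers' centre line, with red vials at (290,155), (246,268) and (398,258). The well is at (97,295).

```bash
cat >> h.py <<'E'
def fish(c,u,v,z):
    f=240/np.tan(np.radians(c['fovy'])/2); P=np.array(c['pose'])
    x,y=u-c['cx'],v-c['cy']; r=np.hypot(x,y); th=r/f
    d=P[:3,:3]@np.array([np.sin(th)*x/r,np.sin(th)*y/r,np.cos(th)]); o=P[:3,3]
    return o+d*(z-o[2])/d[2]
E
python3 - <<'E'
from h import *
c=load('w1'); t=load('top0'); o=bot.get_obs()
im=c['pixels'][180:250,280:360].astype(int)
m=(im.min(2)>205)
n,l,st,ce=cv2.connectedComponentsWithStats(m.astype('uint8'));print(st[1:].tolist(),(ce[1:]+[280,180]).round(1).tolist())
for uv in((320.5,228),):print('wrist cap',fish(c,*uv,.054).round(4))
print('wrist well',fish(c,97,295,.055).round(4)); print('top well',at_z(t,416.6,281.05,.055).round(4))
m=(t['pixels'][255:282,300:328].astype(int).min(2)>120)
v,u=np.nonzero(m);print('top cap',u.mean()+300,v.mean()+255,at_z(t,u.mean()+300,v.mean()+255,.054).round(4))
a=cv2.resize(c['pixels'][180:340,40:360],None,fx=2.5,fy=2.5,interpolation=cv2.INTER_CUBIC);cv2.imwrite('pics/c2.png',a[:,:,::-1])
E
```

```text
[[38, 31, 2, 1, 2], [35, 32, 1, 1, 1], [29, 32, 24, 26, 456]] [[318.5, 211.0], [315.0, 212.0], [320.5, 225.7]]
wrist cap [0.4935 0.1097 0.054 ]
wrist well [ 0.4656 -0.0899  0.055 ]
top well [ 0.4703 -0.0973  0.055 ]
top cap 314.1333333333333 268.1333333333333 [0.4926 0.1081 0.054 ]
```

View pics/c2.png

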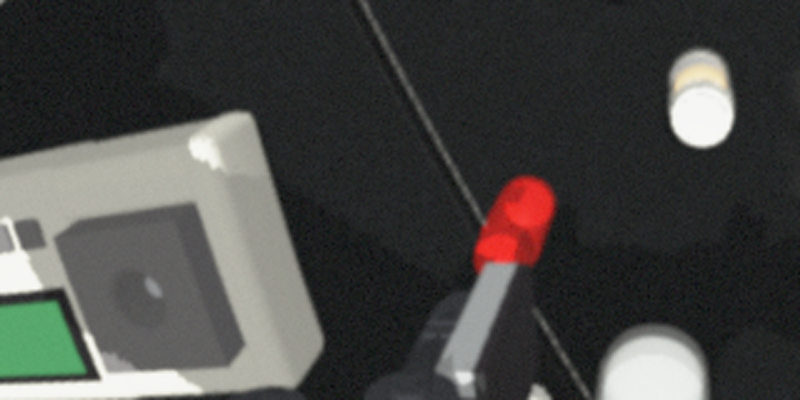

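```bash
python3 -m jog '[[0,0,3,0],[0,0,6,0],[0,0,8,0],[0,0,10,0],[0,0,11.5,0],[0,0,12.5,0],[0,0,12.9,0],[0,0,12.9,0],[0,0,12.9,0],[0,0,12.9,0],[0,0,12.9,0]]' -0.3 80
python3 - <<'E'
from h import *
snap('wrist','w2');o=bot.get_obs();print(o['eef_pos'],o['contact_force'])
E
```

```text
t: 2.73
eef_pos: [0.4934, 0.1078, 0.0332]
tool_rot: [0.001, 0.218, 0.976, 0.001]
contact_force: [0.0, -0.3, 1.0]
gripper_width: 0.651
grasp_force: 0.0
[0.49320965 0.10772509 0.03308423] [ 0.04262194 -0.17648554 -0.17064221]
```

View pics/w2.png

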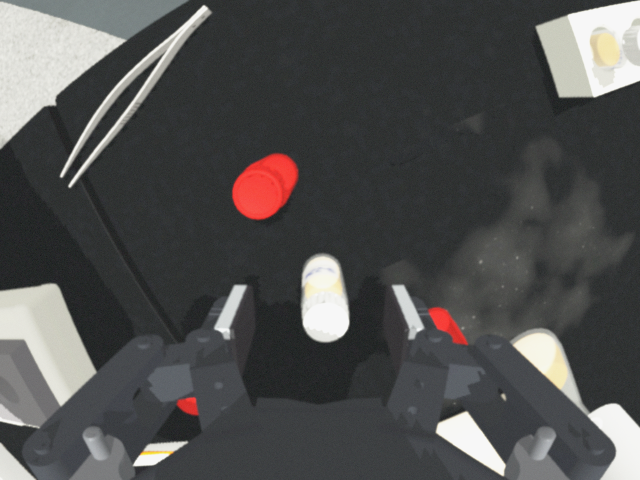

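The vial is between the pads: its cap is centred at (327,318) and the pads straddle about column 319, so it sits roughly 2 mm towards +y. I'll check this numerically.

Run:
```python
from h import *
c=load('w2');o=bot.get_obs();p=fish(c,327,319,.054);d=(p-o['eef_pos'])[:2]
print(p.round(4),'tool x,y mm',1000*d@[-.905,.426],1000*d@[.426,.905], 'tilt axis', o['tool_rot'].round(4))
```

```text
[0.4915 0.112  0.054 ] tool x,y mm 3.331408693481596 3.1376062096135247 tilt axis [6.000e-04 2.181e-01 9.759e-01 4.000e-04]
```

```bash
python3 -m jog '[[0.2,0.25,0,0],[0.2,0.25,0,0],[0.2,0.25,0,0],[0.2,0.25,0,0]]' -0.3 60 && python3 -m jog '[[0,0,0,0],[0,0,0,0],[0,0,0,0],[0,0,0,0],[0,0,0,0],[0,0,0,0],[0,0,0,0],[0,0,0,0],[0,0,0,0],[0,0,0,0]]' 1 60
python3 -m jog '[[0,0,-2,0],[0,0,-5,0],[0,0,-8,0],[0,0,-8,0],[0,0,-8,0],[0,0,-8,0],[0,0,-8,0]]'
python3 - <<'E'
from h import *
snap('wrist','w3');snap('top','top3');o=bot.get_obs();print(o['eef_pos'],o['tool_rot'])
E
```

```text
t: 3.12
eef_pos: [0.4919, 0.1107, 0.0324]
tool_rot: [0.0, 0.218, 0.976, 0.0]
contact_force: [-0.7, 0.1, -0.8]
gripper_width: 0.651
grasp_force: 0.0
t: 3.95
eef_pos: [0.4919, 0.1105, 0.0324]
tool_rot: [0.0, 0.218, 0.976, 0.0]
contact_force: [-1.4, -0.4, 5.4]
gripper_width: 0.196
grasp_force: 58.7
t: 4.53
eef_pos: [0.4909, 0.1105, 0.1111]
tool_rot: [-0.001, 0.218, 0.976, -0.001]
contact_force: [0.0, 0.5, -1.2]
gripper_width: 0.19
grasp_force: 58.7
[0.49102328 0.11035939 0.11112118] [-9.79839934e-04  2.18133340e-01  9.75918257e-01 -6.64466232e-04]
```

View pics/w3.png

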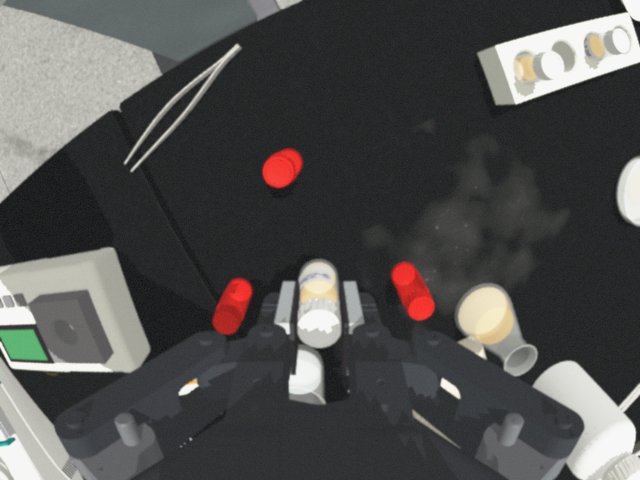

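The vial is held, with its cap at (321,322). I'll move it above the well.

```bash
python3 -m jog '[[0,0,-2,0],[-1,-3,-2,0],[-2,-6,-2,0],[-3,-9,-2,0],[-4,-12,-2,0],[-5,-15,-2,0],[-6,-17.5,-2,0],[-6.9,-19.5,-2,0],[-6.9,-19.5,-2,0],[-6.9,-19.5,-2,0],[-6.9,-19.5,-2,0],[-6.9,-19.5,-2,0],[-6.9,-19.5,-2,0]]'
python3 - <<'E'
from h import *
w=snap('wrist','w4');t=snap('top','top4');s=snap('side','side4');o=bot.get_obs();print(o['eef_pos'],o['tool_rot'])
a=cv2.resize(s['pixels'][100:220,280:420],(560,480),interpolation=cv2.INTER_CUBIC)
b=cv2.resize(w['pixels'][240:400,240:400],(480,480),interpolation=cv2.INTER_CUBIC)
cv2.imwrite('pics/c4.png',cv2.resize(np.hstack([a,b]),(800,369))[:,:,::-1])
E
```

```text
t: 5.72
eef_pos: [0.4713, -0.094, 0.132]
tool_rot: [-0.0, 0.217, 0.976, 0.0]
contact_force: [0.1, 1.1, -0.9]
gripper_width: 0.2
grasp_force: 58.8
[ 0.47139161 -0.09445175  0.13223422] [-5.85583754e-05  2.17471871e-01  9.76066583e-01  8.27136110e-05]
```

View pics/c4.png

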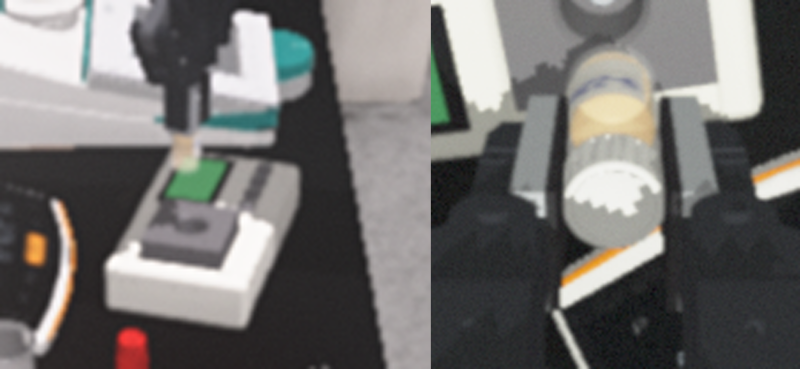

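The side crop shows the well mouth at about full-image (342,172), and the wrist crop shows the vial gripped upright between the pads. Next is a closer look at the well and the vial together.

Run:
```python
from h import *
w=load('w4');s=load('side4');s0=load('side0');t=load('top0')
print('side well',at_z(s,341.7,172.1,.055).round(4),'top well',at_z(t,416.6,281.05,.055).round(4))
b=cv2.resize(w['pixels'][200:350,230:390],None,fx=3.75,fy=3.75,interpolation=cv2.INTER_CUBIC)
a=cv2.resize(s0['pixels'][155:195,330:370],None,fx=5,fy=5,interpolation=cv2.INTER_CUBIC)
b[-200:,:200]=a
cv2.imwrite('pics/c5.png',b[:,:,::-1])
```

```text
side well [ 0.4701 -0.0944  0.055 ] top well [ 0.4703 -0.0973  0.055 ]
```

View pics/c5.png

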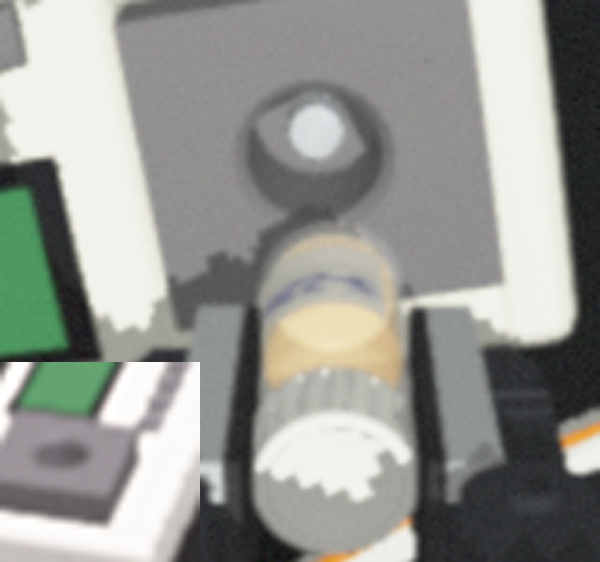

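The well mouth is at crop (315,149), full-image (314,239.7). The vial's base centre is at about (318.3,276.5) and its cap top at about (319.3,326.7). The inset puts the side-view well at about (342,173).

Run:
```python
from h import *
w=load('w4');s=load('side0')
tx=np.array([-.905,.426]);ty=np.array([.426,.905])
W=fish(w,314,239.7,.055);B=fish(w,318.3,276.5,.0998);C=fish(w,319.3,326.7,.1538)
for n,p in(('well',W),('base',B),('cap',C)):
  d=p[:2]-[.4714,-.0944]; print(n,p.round(4),'rel tcp tool mm',(1000*d@tx).round(1),(1000*d@ty).round(1))
print('side well',at_z(s,342.3,173,.055).round(4))
# well via edge: far and near bore edges
for u,v in((62,101),):pass
```

```text
well [ 0.4678 -0.0957  0.055 ] rel tcp tool mm 2.7 -2.7
base [ 0.4735 -0.0953  0.0998] rel tcp tool mm -2.3 0.1
cap [ 0.4709 -0.0935  0.1538] rel tcp tool mm 0.8 0.6
side well [ 0.4689 -0.0908  0.055 ]
```

```bash
python3 -m jog '[[0.2,-0.24,1,0],[0.2,-0.24,2,0],[0.2,-0.24,3,0],[0.2,-0.24,3.7,0],[0.2,-0.24,3.7,0],[0.2,-0.24,3.7,0],[0.2,-0.24,3.7,0]]'
python3 - <<'E'
from h import *
w=snap('wrist','w6');s=snap('side','side6');o=bot.get_obs();print(o['eef_pos'],o['tool_rot'],o['contact_force'])
b=cv2.resize(w['pixels'][220:350,240:400],(480,390),interpolation=cv2.INTER_CUBIC)
a=cv2.resize(s['pixels'][140:205,310:363],(318,390),interpolation=cv2.INTER_CUBIC)
cv2.imwrite('pics/c6.png',np.hstack([a,b])[:,:,::-1])
E
```

```text
t: 6.45
eef_pos: [0.4686, -0.0966, 0.0954]
tool_rot: [0.0, 0.218, 0.976, -0.0]
contact_force: [0.3, -0.1, 0.6]
gripper_width: 0.194
grasp_force: 58.7
[ 0.46887113 -0.09658442  0.09564985] [3.79606599e-04 2.18169837e-01 9.75910739e-01 8.21168870e-05] [ 0.83691253 -0.58578726 -1.30630567]
```

View pics/c6.png

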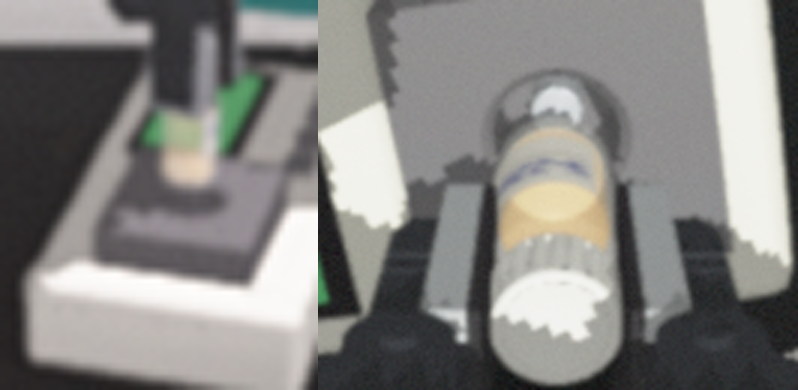

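The well ring spans crop columns 482–635, centred at 558. The vial base spans 497–606, centred at 551, so it needs about +1.2 mm in y. I'll compare the far edges for x.

Run:
```python
from h import *
w=load('w6');s=load('side6');o=bot.get_obs()
tx=np.array([-.905,.426]);ty=np.array([.426,.905])
F=lambda x,y,z:fish(w,240+(x-318)/3,220+y/3,z)[:2]
rel=lambda p:(1000*np.array([(p-o['eef_pos'][:2])@tx,(p-o['eef_pos'][:2])@ty])).round(1)
b=o['eef_pos'][2]-.0324
for n,p in dict(wellfar=F(558,68,.055),wellL=F(482,125,.055),wellR=F(635,125,.055),basefar=F(551,127,b),capfar_glassL=F(497,180,b+.01),R=F(606,180,b+.01),capnear=F(556,384,b+.054)).items():print(n,rel(p))
S=lambda x,y,z:at_z(s,310+x/6,140+y/6,z)[:2]
print('side: well near edge',rel(S(190,218,.055)),S(190,218,.055),'base near edge',S(188,188,b))
```

```text
wellfar [13.2  0.5]
wellL [  2.5 -13. ]
wellR [ 2.5 14.1]
basefar [ 5.5 -0.7]
capfar_glassL [ 0.2 -9.4]
R [0.2 8.2]
capnear [-9.1  0.1]
side: well near edge [ 6.7 17.8] [ 0.47039818 -0.07767907] base near edge [ 0.47103908 -0.08406636]
```

```bash
python3 -m jog '[[0.25,0.16,0,0],[0.25,0.16,0.3,0],[0.25,0.16,0.6,0],[0.25,0.16,0.9,0],[0.25,0.16,1.2,0],[0.25,0.16,1.2,0],[0.25,0.16,1.2,0]]' - 80
python3 - <<'E'
from h import *
w=snap('wrist','w7');s=snap('side','side7');o=bot.get_obs();print(o['eef_pos'],o['contact_force'],o['torque'])
b=cv2.resize(w['pixels'][220:350,240:400],(480,390),interpolation=cv2.INTER_CUBIC)
a=cv2.resize(s['pixels'][140:205,310:363],(318,390),interpolation=cv2.INTER_CUBIC)
cv2.imwrite('pics/c7.png',np.hstack([a,b])[:,:,::-1])
E
```

```text
t: 7.13
eef_pos: [0.4667, -0.0941, 0.083]
tool_rot: [-0.0, 0.218, 0.976, -0.0]
contact_force: [-0.0, -0.3, 0.6]
gripper_width: 0.186
grasp_force: 78.9
[ 0.46690161 -0.0940793   0.08327069] [-0.53326623 -0.34420987  0.46435625] [-0.03071973  0.00400558 -0.02109308]
```

View pics/c7.png

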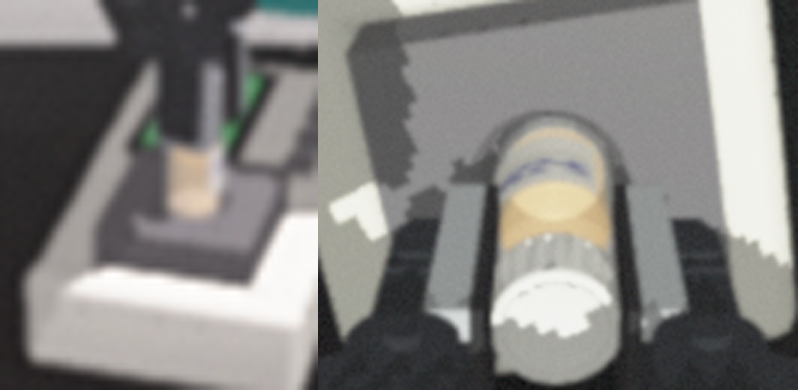

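The vial's base is about 4 mm inside the mouth with no contact force: the ring is visible around it, centred at (556,~180) against 551 for the base. No views are left, so I'll descend by force.

```bash
python3 -m jog '[[0,0.07,0.2,0],[0,0.07,0.4,0],[0,0.07,0.6,0],[0,0.07,0.8,0],[0,0.07,0.8,0],[0,0.07,0.8,0]]' && python3 -c "
from station import bot;o=bot.get_obs();print(o['eef_pos'],o['contact_force'],o['torque'])"
```

```text
t: 7.73
eef_pos: [0.4671, -0.0935, 0.0751]
tool_rot: [-0.0, 0.218, 0.976, -0.0]
contact_force: [0.2, -1.6, -2.1]
gripper_width: 0.188
grasp_force: 79.0
[ 0.46712358 -0.09353406  0.07510446] [ 0.1967259  -1.60563058 -2.12951017] [-0.32964444 -0.07368931 -0.03083971]
```

```bash
python3 -m jog '[[0,-0.06,0,0],[0,-0.06,0.2,0],[0,-0.06,0.4,0],[0,-0.06,0.6,0],[0,-0.06,0.6,0],[0,-0.06,0.6,0]]' && python3 -c "
from station import bot;o=bot.get_obs();print(o['eef_pos'],o['contact_force'],o['torque'])"
```

```text
t: 8.23
eef_pos: [0.4671, -0.0939, 0.0694]
tool_rot: [0.0, 0.218, 0.976, 0.0]
contact_force: [-1.1, 0.6, 4.9]
gripper_width: 0.187
grasp_force: 79.5
[ 0.46711217 -0.09386067  0.06936997] [-1.0944032   0.56434078  4.89332681] [0.01012888 0.08879948 0.01668494]
```

```bash
python3 -m jog '[[0,0,0.2,0],[0,0,0.4,0],[0,0,0.6,0],[0,0,0.7,0],[0,0,0.7,0],[0,0,0.7,0]]' ; python3 -m jog '[[0,0,0.05,0],[0,0,0.05,0],[0,0,0.05,0]]';  python3 -m jog '[[0,0,0.05,0],[0,0,0.05,0],[0,0,0.05,0]]'
```

```text
t: 8.73
eef_pos: [0.4672, -0.0939, 0.0624]
tool_rot: [0.0, 0.218, 0.976, 0.0]
contact_force: [-0.8, 0.6, 6.5]
gripper_width: 0.186
grasp_force: 79.8
t: 8.98
eef_pos: [0.4672, -0.0939, 0.062]
tool_rot: [0.0, 0.218, 0.976, 0.0]
contact_force: [-1.3, 0.4, 7.2]
gripper_width: 0.187
grasp_force: 79.9
t: 9.23
eef_pos: [0.4672, -0.0939, 0.0616]
tool_rot: [0.0, 0.218, 0.976, 0.0]
contact_force: [-1.8, 0.6, 6.7]
gripper_width: 0.187
grasp_force: 80.0
```

```bash
for i in 1 2 3; do python3 -m jog '[[0,0,0.05,0],[0,0,0.05,0],[0,0,0.05,0],[0,0,0.05,0]]' | grep -E "eef|contact|grasp"; done
```

```text
eef_pos: [0.4673, -0.0939, 0.0615]
contact_force: [-2.7, 0.6, 12.5]
grasp_force: 80.8
eef_pos: [0.4674, -0.094, 0.0614]
contact_force: [-4.4, 1.7, 18.8]
grasp_force: 81.5
eef_pos: [0.4676, -0.0941, 0.0613]
contact_force: [-5.4, 0.7, 24.8]
grasp_force: 82.2
```

The push rises steeply at TCP z 0.0614, which is exactly the predicted seat height (0.029 + 0.0324). I'll let it settle and check before handing in.

```bash
python3 -m jog '[[0,0,0,0],[0,0,0,0],[0,0,0,0],[0,0,0,0],[0,0,0,0],[0,0,0,0],[0,0,0,0],[0,0,0,0],[0,0,0,0],[0,0,0,0],[0,0,0,0],[0,0,0,0]]' && python3 -c "
from station import bot;o=bot.get_obs();print(o['eef_pos'],o['contact_force'])
if 14<o['contact_force'][2]<35: print(bot.hand_in())"
```

```text
t: 11.23
eef_pos: [0.4676, -0.0941, 0.0613]
tool_rot: [0.001, 0.218, 0.976, 0.001]
contact_force: [-5.7, 1.3, 25.1]
gripper_width: 0.186
grasp_force: 82.2
[ 0.46756562 -0.09406444  0.06134155] [-5.67516584  1.28667567 25.07551546]
the job is handed in; nothing more can be done
None
```

The vial is in the photometer well, pressed onto the seat with about 25 N and still held by the gripper; the job was handed in at 11.2 s (seating judged by push force and height, not a final picture; no verdict was returned).

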